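# Put the washed siphon bottle on the blower peg and switch the blower on

### The job

Dry the washed cream-siphon bottle: take it from its cradle, turn it upside down and lower it (do not drop it) over the upright peg of the blower stand until its rim rests flat on the stand, and let it go. Then switch the blower on with the push-and-turn isolator on the sloping console: press the handle in until you feel its stop (do not ram it, and do not force it round while it is locked), keep it pressed while turning it a quarter turn clockwise, and let it spring back out in its on position. Leave the other things on the bench where they are.

Things in the scene. Friction and masses are not known exactly. Their poses are not given: they have to be found in the camera images.
- bottle_center (a point): Empty plain aluminium siphon bottle, 150 mm long, about 0.16 kg, lying level in the cradle. This point: half-way along its axis (57 mm above the table at first). Own +x runs along the bottle to the mouth. Flat closed base at x = -75 mm; round body, 58 mm diameter, x -75 to +20 mm; shoulder to +43 mm; neck, 44 mm diameter, to the mouth at +75 mm. Wall 3 mm; the mouth's bore is 38 mm.
- bottle_mouth (a point): Centre of the bottle's mouth (rim plane), 75 mm from the bottle's centre along its own +x; same axes as the bottle.
- cradle: Fixed draining cradle: two steel rails along its x axis (x -72 to +45 mm), 40 mm apart, 10 mm thick, tops 35 mm above the table, on two grey feet 70 mm wide. The bottle lies on them, mouth to +x. Origin on the table, z up. Gripped near its base by fingers leaning 45 degrees (down and towards the mouth), the bottle can be turned mouth down, the fingers then leaning 45 degrees the other way.
- stand: Blower stand, fixed: a steel box 150 x 150 mm, 44 mm high, with a round dark seat disc (72 mm across, top 52 mm above the table) in the middle and the peg upright in its centre. Origin: centre of its underside on the table, z up.
- peg_seat (a point): Centre of the seat disc's top, at the foot of the peg, 52 mm above the table: the bottle's mouth comes to lie here. The peg is 24 mm thick at the foot and tapers to 11 mm near the tip.
- peg_tip (a point): Tip of the peg, 85 mm above the seat.
- console: Sloping grey control console, fixed, 180 mm deep (x), 170 mm wide (y), 45 mm high in front and 171 mm at the back; its face is inclined 35 degrees and looks up and towards its own -x (towards the robot). Origin: centre of its underside, z up. The stand and the console may have changed places.
- isolator_grip (a point): Grip point of the black isolator handle, on its turning axis, 12 mm below the top of its grip bar (60 mm long, 14 thick, 34 high, on a round skirt 54 mm across). With the handle out it is 58 mm from the face. Own z: the turning axis, straight out of the sloping face; own y: along the bar, white mark at +y; x: across the bar. Off: bar level across the face; on: along the slope, mark uppermost.
- isolator (a joint): Angle of the switch itself, rad: 0 = off, 1.57 = on (hard stops), growing clockwise as seen looking at the face. Out, it is locked but for about 0.1 rad of free play at either end. It turns, against light friction (0.05 N m), only while held pressed in to its stop or within 1 mm of it.
- isolator_twist (a joint): Twist of the handle's springy shaft, rad: handle angle minus switch angle, 0 = relaxed, 2 N m per rad. It stays below 0.1 while the switch turns freely and grows when the handle is turned while locked or against an end; beyond 0.5 either way (1 N m) the shaft counts as broken.
- isolator_push (a joint): How far the handle is pressed in along its axis, m; 0 = out. It meets its stop somewhere between 6 and 18 mm in: the depth differs each time and can only be felt. The return spring yields at about 5 N and grows 0.4 N per mm (7.5 N at 6 mm, 12 N at 18 mm). Let go at off or on it springs fully out by itself and locks; let go between, it stays in.
- isolator_over (a joint): How far the handle's sprung stop has been driven back by pressing too hard, m; 0 = untouched. On top of the return spring it yields at about 16 N, then 10 N per mm; beyond 3 mm (over 45 N in all) the switch counts as damaged. A press of 15 to 30 N finds the stop safely.
- siphon_head: Bystander: grey siphon head with a steel trigger, about 56 mm across and 62 mm tall, behind the cradle. Origin: centre of its underside.
- jar: Bystander: small jar, 56 mm across, 65 mm tall, behind the cradle. Origin: centre of its underside.
- hex_key: Bystander: T-handle hex key lying on the table to the robot's right, about 160 mm long. Origin: on its underside near the middle.
- screwdriver: Bystander: screwdriver lying on the table to the robot's left. Origin: on its underside near the middle.
- cup: Bystander: white mug, 72 mm across, 80 mm tall, at the back. Origin: centre of its underside.
- gasket: Bystander: black rubber ring, 52 mm across, 8 mm thick, lying left of the cradle, towards the robot. Origin: centre of its underside.
- oil_bottle: Bystander: yellow bottle, 52 mm across, 150 mm tall, at the back. Origin: centre of its underside.

How it is judged:
By the outcome, as a careful person would: the job done as asked, in the order asked, and still so for the second after the job is handed in, with the robot touching nothing.
It also fails if it takes over 64 s, if anything falls off the work surface, if the arm or the gripper's body presses on something with over 40 N, if the wrist force passes 120 N, or if a joint passes its speed limit or range.

### The arm

A 6-joint arm with a two-finger parallel gripper is mounted at the origin on the work surface. World frame = base frame: x ahead of the robot, y to its left, z up, the work surface at z = 0. Lengths are in m, angles in rad, forces in N, time in s.
With the tool pointing down it reaches from about 0.25 to 0.725 m from the base axis. Payload 4 kg.
Tool frame: the origin (TCP) lies midway between the tips of the shut fingers; the grasp point (between the pads) lies 19 mm behind it (bot.grip_point_offset is the distance from the TCP to the grasp point, in m); z points along the fingers, y is the line along which they close (so a half turn about z gives the same grasp; the last joint's range is limited). The gripper opens to 85 mm and grips with 20 to 120 N. Pads are 22 mm wide; open, the fingers measure 114 mm over their backs; the gripper's body (76 mm by 85 mm) begins 54 mm behind the grasp point. The pads swing forward as they close: fully open they stand 13 mm farther back than shut.
Start: joints at [-1.229, 0.241, 0.005, 1.335, 0, 1.571], TCP at [0.168, -0.471, 0.231] pointing down, gripper open.
Joint ranges: [-2.72, 2.72], [-1.05, 1.87], [-1.09, 1.28], [-1.99, 2.15], [-1.42, 1.44], [-3.14, 3.14]. Speed limits (rad/s): [2.79, 2.79, 3.14, 3.14, 3.14, 3.14].

### API

Orientations are given as a unit quaternion [x, y, z, w].
In Python, from workcell import bot gives the robot as it stands.
- The arm moves only by the tool step_arm, never from a script. Its argument "targets" is text: rows parted by semicolons, each of 7 numbers parted by spaces: the opening, from -1 (shut) to 1 (fully open), so that 0 is half open, then the shift along the world's x, y, z normalised to -1 to 1, where 1 is 0.5 m, then the turn, a rotation vector about the world's x, y, z normalised to -1 to 1, where 1 is pi/4 rad. In form: gripper x y z wx wy wz; .... A call has 1 to 10 rows; each row is the pose to reach, as a shift and turn from the pose commanded when the call began; what a row does not reach only later rows make up. A row lasts 1/12 s, in which the tool goes at most 41.7 mm and 7.16 degrees, less where a joint would pass 70% of its speed; a pose out of reach is approached as far as the arm can. A call with a number of a shift or a turn outside -1 to 1 is refused whole. A call with a gripper value outside its range is refused whole. The fingers move at their own pace and stop on an object; the grip force is fixed at half the most. Time passes only in rows, so rows that repeat a pose let the fingers close. It gives the time, the measured TCP pose, the force, the opening and the grip force at its end, in the units of the state.
- bot.get_obs(): the state, without advancing time (a new reading comes with each control period).
- bot.camera(name): name is "side" or "top"; returns the picture (384x512x3 uint8, red, green, blue); there is no depth.
- bot.camera_info(name): a dict with "vertical_fov" (degrees; the focal length in pixels is half the picture's height over the tangent of half this angle, whatever the lens; pixels are square), "cx", "cy" (the principal point, pixels), "pose" (4x4, takes a point from camera to world coordinates). Camera axes: x right, y up, looking along -z (the intrinsics and any distortion apply to the point x, -y, -z); pixel columns grow to the right and rows downward; lengths in m; the calibration is good to about 2 mm. A picture is of the moment at which its call begins. camera_info takes no time and is no camera call.
- bot.job_done(): hands the job in; it is judged then, once.
The state is a dict: "clock": time; "joint_pos": joint angles; "joint_vel": joint speeds; "tau": joint torques, N m; "eef_pos": TCP position; "tool_rot": TCP orientation; "ft_force": force on the tool from outside, world axes, zero at the start; "ft_torque": the same for the moment, N m; "grip_width": finger opening in m; "grasp_force": force on a finger pad.
Only numpy, scipy, OpenCV 4.12 (cv2) and the standard library are available. Lean on these libraries where they do the work, as an engineer would, in place of code of your own. Each camera call takes 0.05 s, during which the arm holds its last target. There are 200 camera calls.

## Working session

There is one attempt and no reset: what is moved stays moved. The work goes in short steps, Python scripts to look and compute and a tool call to move; the robot and the scene stay as the last step left them, time stands still between calls to the robot, and variables do not carry over. Pictures are saved under pics/ and viewed, at most 10 in all, crops included, and the job is handed in when it is done.

Besides the shell and the picture viewer there is one more tool, called after "Request:" as name(argument=value, ...) on one line, values as JSON. step_arm: Moves the arm, as the interface text tells. Scaled input: -1 to 1 covers 0.5 m each way for a shift and pi/4 rad each way for a turn. Its arguments: {"type":"object","properties":{"targets":{"type":"string"}},"required":["targets"]}

```bash
ls; mkdir -p pics; python3 - <<'E'
from workcell import bot
import cv2
for n in("top","side"):
    i=bot.camera_info(n);print(n,i)
    cv2.imwrite(f"pics/{n}0.png",bot.camera(n)[:,:,::-1])
print(bot.get_obs())
print(bot.grip_point_offset)
E
```

```text
pics
top {'vertical_fov': 50.33923695227819, 'cx': 258.8350151838721, 'cy': 188.49381205099576, 'pose': array([[ 0.14305122,  0.96843601, -0.20412752,  0.34623672],
       [-0.98970801,  0.14076537, -0.02575195, -0.01072097],
       [ 0.00379497,  0.20571049,  0.97860553,  1.02239392],
       [ 0.        ,  0.        ,  0.        ,  1.        ]])}
side {'vertical_fov': 47.51645448022826, 'cx': 253.47270342667005, 'cy': 188.34902133520566, 'pose': array([[-0.68597768,  0.40397916, -0.60517391, -0.10536342],
       [-0.72729439, -0.40566354,  0.55360633,  0.6179683 ],
       [-0.02185157,  0.81990117,  0.57208791,  0.73308341],
       [ 0.        ,  0.        ,  0.        ,  1.        ]])}
{'clock': 0.1, 'joint_pos': array([-1.22898745e+00,  2.41345476e-01,  3.86383829e-03,  1.33519682e+00,
        2.10389199e-05,  1.57082390e+00]), 'joint_vel': array([-7.96381636e-05,  7.18640305e-05,  4.65509022e-03,  3.00994738e-04,
        3.76565901e-04,  1.59603141e-03]), 'tau': array([-4.17048495e-04, -3.73137832e+01,  2.53009379e+01,  1.08724600e-02,
       -1.77654209e-05,  7.51769164e-06]), 'eef_pos': array([ 0.16741353, -0.47054318,  0.23049993]), 'tool_rot': array([ 9.85433259e-01,  1.70060010e-01, -1.49696998e-04, -9.29141996e-04]), 'ft_force': array([-0.05250738, -0.50920467, -0.24715516]), 'ft_torque': array([-0.02921458, -0.01248725, -0.0520821 ]), 'grasp_force': 0.0, 'grip_width': 0.08528561483659673}
0.0187
```

View pics/top0.png

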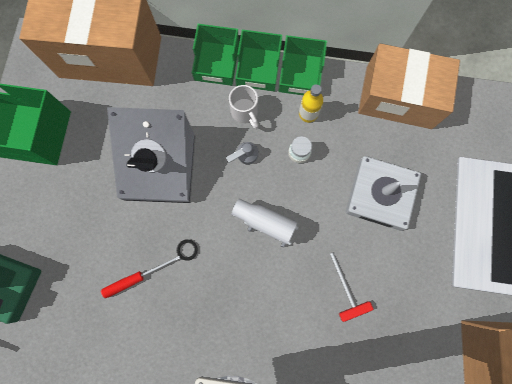

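View pics/side0.png

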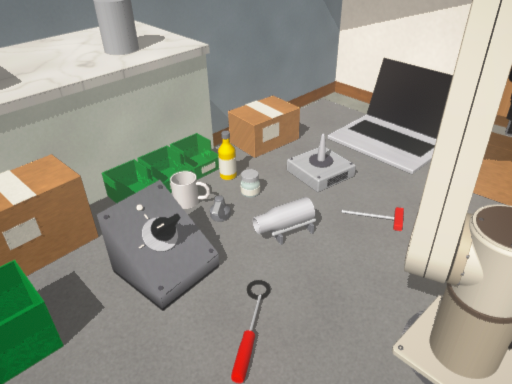

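Top view: the bottle is at (265,221) in the cradle, the console at (150,155), and the stand and peg at (385,192). Side view: bottle (285,217), handle (165,228), peg tip (323,136). I'll zoom in with one montage.

```bash
python3 - <<'E'
import cv2,numpy as np
t=cv2.imread("pics/top0.png");s=cv2.imread("pics/side0.png")
def c(im,x,y,w=100,h=110,k=2.6):
    o=cv2.resize(im[y:y+h,x:x+w],None,fx=k,fy=k,interpolation=cv2.INTER_CUBIC)
    for d in range(0,w,20): cv2.putText(o,str(x+d),(int(d*k),8),0,.3,(0,255,255),1);cv2.line(o,(int(d*k),10),(int(d*k),15),(0,255,255),1)
    for d in range(20,h,20): cv2.putText(o,str(y+d),(0,int(d*k)),0,.3,(0,255,255),1)
    return o
a=np.hstack([c(t,220,170),c(t,103,100),c(t,338,140)])
b=np.hstack([c(s,240,170),c(s,105,180),c(s,280,115)])
cv2.imwrite("pics/m0.png",np.vstack([a,b]))
E
```

```text
(no output)
```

View pics/m0.png

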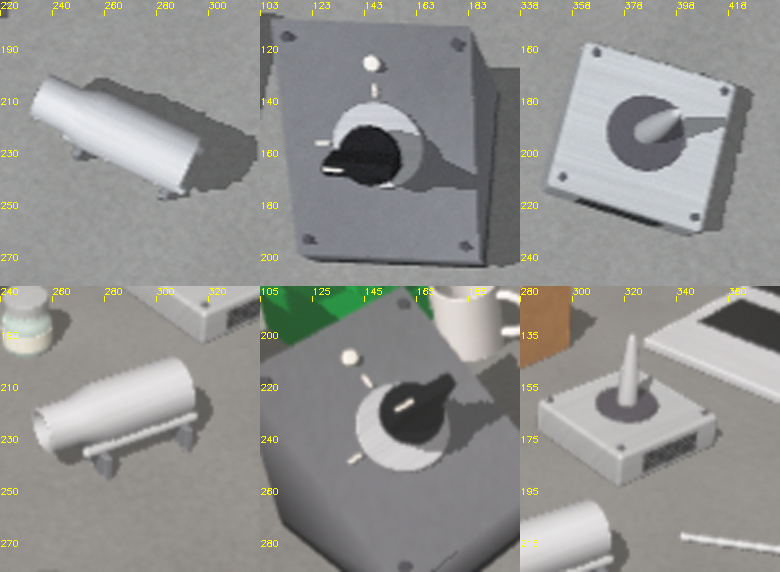

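```bash
cat > h.py <<'E'
import numpy as np, cv2
from scipy.optimize import least_squares
from scipy.spatial.transform import Rotation as R
from workcell import bot
I={n:bot.camera_info(n) for n in("top","side")}
def proj(n,P):
    i=I[n];f=192/np.tan(np.radians(i["vertical_fov"])/2)
    q=(np.atleast_2d(P)-i["pose"][:3,3])@i["pose"][:3,:3]
    return np.c_[i["cx"]+f*q[:,0]/-q[:,2], i["cy"]+f*q[:,1]/q[:,2]]
def T(p,P):  # p=x,y,yaw
    return np.atleast_2d(P)@R.from_euler('z',p[2]).as_matrix().T+[p[0],p[1],0]
def fit(obs,p0): # obs: list (cam,localpts,pix)
    r=lambda p:np.concatenate([(proj(n,T(p,P))-np.array(u)).ravel() for n,P,u in obs])
    s=least_squares(r,p0,loss='soft_l1');return s.x,r(s.x)
def tri(us,p0):
    r=lambda p:np.concatenate([(proj(n,p)-u).ravel() for n,u in us]);s=least_squares(r,p0);return s.x,s.fun
E
python3 - <<'E'
from h import *
np.set_printoptions(precision=4,suppress=True)
h=.075
sq=[[h,h,.044],[h,-h,.044],[-h,-h,.044],[-h,h,.044]]
st,r=fit([("top",sq,[(363,156.2),(420.7,173.5),(407.2,230.4),(347.6,211.9)]),("top",[[0,0,.052],[0,0,.137]],[(386.5,191.2),(399.2,183.1)]),
 ("side",[[0,0,.052],[0,0,.137]],[(321.2,160.4),(323,133.5)])],[.4,-.3,-.2]);print("stand",st,r.round(1))
b,r=fit([("top",[[.075,0,.057],[-.075,0,.057]],[(235.4,206.2),(293.8,235)]),("side",[[.075,0,.057]],[(256,224.6)])],[.35,0,1.2]);print("bottle",b,r.round(1))
fc=[[.09,.085,.171],[.09,-.085,.171],[-.09,-.085,.045],[-.09,.085,.045]]
c,r=fit([("top",fc,[(108.8,107.7),(183.8,110.4),(189.5,201.9),(118.4,199.2)])],[.45,.25,0]);print("console",c,r.round(1))
print("stand+bottle tri: disc",tri([("top",(386.5,191.2)),("side",(321.2,160.4))],[.4,-.3,.05]),"tip",tri([("top",(399.2,183.1)),("side",(323,133.5))],[.4,-.3,.1]))
print("plate",tri([("top",(148.4,155)),("side",(160,233.5))],[.4,.3,.1]))
t=np.radians(35);n=np.array([-np.sin(t),0,np.cos(t)])
for k in(-.02,0,.02): print(k,[proj(m,T(c,np.array([k*np.cos(t),0,.108+k*np.sin(t)]))).round(1) for m in I])
S=3;W=[]
for m in I:
    im=cv2.resize(cv2.imread(f"pics/{m}0.png"),None,fx=S,fy=S)
    def ln(P,col): cv2.polylines(im,[(proj(m,P)*S+S/2).round().astype(int)],True,col,1,cv2.LINE_AA)
    a=np.linspace(0,2*np.pi,40);C,s_=np.cos(a),np.sin(a)
    ln(T(st,sq),(0,0,255));ln(T(st,np.c_[.036*C,.036*s_,0*a+.052]),(0,0,255));ln(T(st,[[0,0,.052],[0,0,.137]]),(0,255,0))
    ln(T(c,fc),(0,0,255));ln(T(b,[[.075,0,.057],[-.075,0,.057]]),(0,255,0))
    ln(T(b,np.c_[0*a+.075,.022*C,.057+.022*s_]),(0,0,255));ln(T(b,np.c_[0*a-.075,.029*C,.057+.029*s_]),(0,0,255));ln(T(b,np.c_[0*a+.02,.029*C,.057+.029*s_]),(0,0,255))
    g=np.array([0,0,.108])
    for hgt,rad in((0,.0375),(.036,.027)): ln(T(c,g+n*hgt+np.c_[rad*C*np.cos(t),rad*s_,rad*C*np.sin(t)]),(0,255,255))
    ln(T(c,g+n*.07+np.array([[0,.03,0],[0,-.03,0]])),(0,255,0))
    W.append(im)
k=lambda im,x,y,w,h:im[y*S:(y+h)*S,x*S:(x+w)*S]
cv2.imwrite("pics/ov.png",np.vstack([np.hstack([k(W[0],220,180,80,95),k(W[0],103,100,95,95),k(W[0],340,140,85,95)]),np.hstack([k(W[1],245,180,80,95),k(W[1],105,180,95,95),k(W[1],280,115,85,95)])]))
E
```

```text
stand [ 0.5853 -0.2916 -0.1637] [ 0.  -1.   1.1 -0.5  0.6  0.4 -0.2  0.1 -0.5  0.4 -1.4  1.  -0.3 -1.9
 -0.2 -0.2]
bottle [ 0.4723 -0.0087  1.2559] [ 0.5  0.6 -1.2 -0.4  0.1 -0.7]
console [0.5751 0.2735 0.1128] [-0.6  0.9  1.   0.5 -0.7 -1.   0.4 -0.5]
stand+bottle tri: disc (array([ 0.5883, -0.2959,  0.0425]), array([ 0.1496,  0.2767, -0.387 , -0.0424])) tip (array([ 0.5885, -0.2958,  0.1338]), array([ 0.0738,  0.1363, -0.201 , -0.0224]))
plate (array([0.5775, 0.2775, 0.1077]), array([ 0.4342,  0.6458, -0.7047, -0.2339]))
-0.02 [array([[151. , 164.9]]), array([[167. , 239.9]])]
0 [array([[150.3, 156.8]]), array([[161.4, 232.8]])]
0.02 [array([[149.6, 148.6]]), array([[155.8, 225.8]])]
```

View pics/ov.png

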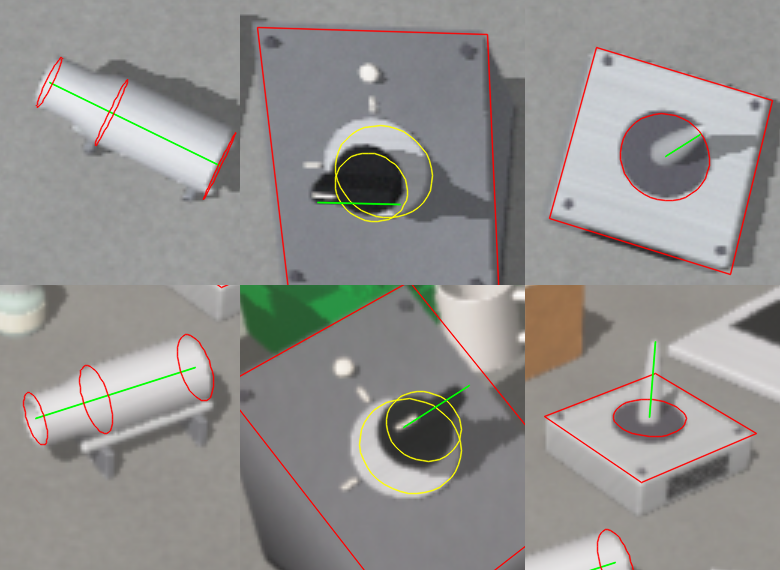

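The overlay matches both views to about 1–2 px: the stand at roughly (.586,-.293), the bottle at (.473,-.008) with yaw 72°, and the isolator axis on the face at roughly (.579,.277,.110). Next I plan the pre-grasp pose.

```bash
cat >> h.py <<'E'
np.set_printoptions(precision=4,suppress=True)
yb=1.256; U=np.array([np.cos(yb),np.sin(yb),0]); Z=np.array([0,0,1.]); V=np.array([U[1],-U[0],0])
def mat(z,y): return np.c_[np.cross(y,z),y,z]
Rg=mat((U-Z)/2**.5,V)
yc=.1128; tc=np.radians(35)
N=np.array([-np.sin(tc)*np.cos(yc),-np.sin(tc)*np.sin(yc),np.cos(tc)])
SL=np.array([np.cos(tc)*np.cos(yc),np.cos(tc)*np.sin(yc),np.sin(tc)]) # up slope
def plan(p,Rt):
    o=bot.get_obs();R0=R.from_quat(o["tool_rot"])
    rv=(R.from_matrix(Rt)*R0.inv()).as_rotvec()
    print("shift",(np.array(p)-o["eef_pos"])/.5,"turn",rv/(np.pi/4),"|deg|",np.degrees(np.linalg.norm(rv)),"joints",o["joint_pos"])
E
python3 - <<'E'
from h import *
G=np.array([.4728,-.0075,.057])-.048*U
z=Rg[:,2]; print(G+z*.022)
plan(G+z*.022-.11*z,Rg)
E
```

```text
[ 0.4628 -0.0383  0.0414]
shift [ 0.5425  0.7165 -0.2225] turn [ 0.7393 -0.7229  1.101 ] |deg| 67.96898446163317 joints [-1.229   0.2413  0.0039  1.3352  0.      1.5708]
```

Half of it first, staying high.

Request:
step_arm(targets="1 0.05 0.07 0.05 0.07 -0.07 0.11;1 0.11 0.14 0.05 0.15 -0.14 0.22;1 0.16 0.21 0.05 0.22 -0.22 0.33;1 0.22 0.29 0.05 0.29 -0.29 0.44;1 0.27 0.36 0.05 0.37 -0.36 0.55;1 0.32 0.43 0.05 0.44 -0.43 0.66;1 0.38 0.5 0.05 0.52 -0.5 0.77;1 0.44 0.58 0.05 0.59 -0.58 0.88;1 0.49 0.65 0 0.66 -0.65 0.99;1 0.5 0.66 0 0.66 -0.65 0.99")

```text
clock: 0.93
eef_pos: [0.4141, -0.1458, 0.2303]
tool_rot: [0.786, 0.511, 0.282, -0.205]
ft_force: [1.0, -1.3, -0.1]
grip_width: 0.0853
grasp_force: 0.0
```

```bash
python3 - <<'E'
from h import *
G=np.array([.4728,-.0075,.057])-.048*U
z=Rg[:,2]
plan(G+z*.022-.06*z,Rg)
E
```

```text
shift [ 0.071   0.1343 -0.2928] turn [ 0.0735 -0.0729  0.1127] |deg| 6.884552542194683 joints [-0.7673  0.308  -0.1186  1.4694  0.6452  1.1108]
```

Request:
step_arm(targets="1 0.02 0.05 -0.07 0.037 -0.036 0.056;1 0.035 0.08 -0.14 0.0735 -0.073 0.113;1 0.055 0.11 -0.22 0.0735 -0.073 0.113;1 0.071 0.134 -0.293 0.0735 -0.073 0.113;1 0.071 0.134 -0.293 0.0735 -0.073 0.113;1 0.071 0.134 -0.293 0.0735 -0.073 0.113")

```text
clock: 1.43
eef_pos: [0.4475, -0.0775, 0.0853]
tool_rot: [0.748, 0.543, 0.309, -0.225]
ft_force: [-0.2, -0.0, 0.9]
grip_width: 0.0854
grasp_force: 0.0
```

```bash
python3 - <<'E'
from h import *
G=np.array([.4728,-.0075,.057])-.048*U
z=Rg[:,2]
plan(G+z*.022,Rg)
a=bot.camera("top")[150:290,190:330,::-1];b=bot.camera("side")[150:290,210:350,::-1]
cv2.imwrite("pics/p1.png",cv2.resize(np.hstack([a,b]),None,fx=2.8,fy=2.8,interpolation=cv2.INTER_CUBIC))
E
```

```text
shift [ 0.0306  0.0782 -0.0877] turn [ 0.0007 -0.0029 -0.0008] |deg| 0.137429980001666 joints [-0.6354  0.4873 -0.3291  1.0612  0.7338  1.1316]
```

View pics/p1.png

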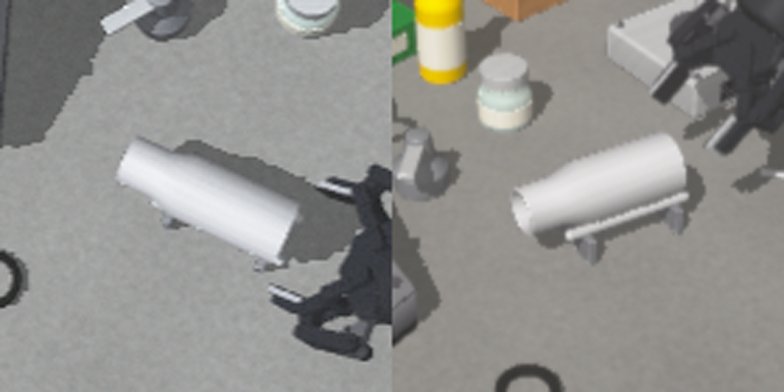

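The open fingers straddle the bottle axis: tips at montage (318,182) and (270,290), bottle base centre at (290,240). Advancing.

Request:
step_arm(targets="1 0.006 0.016 -0.018 0 0 0;1 0.012 0.032 -0.036 0 0 0;1 0.018 0.047 -0.053 0 0 0;1 0.024 0.063 -0.07 0 0 0;1 0.03 0.078 -0.088 0 0 0;1 0.03 0.078 -0.088 0 0 0;0.4 0.03 0.078 -0.088 0 0 0;0 0.03 0.078 -0.088 0 0 0;-0.5 0.03 0.078 -0.088 0 0 0;-1 0.03 0.078 -0.088 0 0 0")

```text
clock: 2.37
eef_pos: [0.4641, -0.0407, 0.0444]
tool_rot: [0.748, 0.543, 0.311, -0.222]
ft_force: [-4.5, -1.0, 6.9]
grip_width: 0.0577
grasp_force: 62.9
```

Request:
step_arm(targets="-1 0 0 0 0 0 0;-1 0 0 0 0 0 0;-1 0 0 0 0 0 0;-1 0 0 0 0 0 0")

```text
clock: 2.7
eef_pos: [0.4641, -0.0407, 0.0444]
tool_rot: [0.748, 0.543, 0.311, -0.222]
ft_force: [-3.9, -0.8, 7.1]
grip_width: 0.0572
grasp_force: 62.9
```

Request:
step_arm(targets="-1 0 0 0.03 0 0 0;-1 0 0 0.08 0 0 0;-1 0 0 0.15 0 0 0;-1 0 0 0.22 0 0 0;-1 0 0 0.3 0 0 0;-1 0 0 0.37 0 0 0;-1 0 0 0.44 0 0 0;-1 0 0 0.5 0 0 0;-1 0 0 0.5 0 0 0")

```text
clock: 3.45
eef_pos: [0.4661, -0.0419, 0.2997]
tool_rot: [0.747, 0.545, 0.313, -0.217]
ft_force: [1.1, -0.6, -1.2]
grip_width: 0.0572
grasp_force: 64.2
```

```bash
python3 - <<'E'
from h import *
o=bot.get_obs();print(o["eef_pos"],o["grip_width"],o["ft_force"])
M=R.from_rotvec(V*np.pi/2)
print(M.apply(U), V*2)
plan(o["eef_pos"],M.as_matrix()@Rg)
E
```

```text
[ 0.4661 -0.0419  0.2997] 0.057203166284647375 [ 1.083  -0.6143 -1.2024]
[0. 0. 1.] [ 1.9017 -0.6192  0.    ]
shift [0. 0. 0.] turn [ 1.9119 -0.6078  0.0191] |deg| 90.28286654353514 joints [-0.5514  0.2244 -0.0735  1.4835  0.7576  1.2458]
```

Request:
step_arm(targets="-1 0 -0.02 0 -0.08 0.026 0;-1 0 -0.05 0.02 -0.2 0.065 0;-1 0 -0.08 0.04 -0.32 0.104 0;-1 0 -0.1 0.06 -0.44 0.143 0;-1 0 -0.13 0.08 -0.56 0.183 0;-1 0 -0.15 0.1 -0.68 0.222 0;-1 0 -0.17 0.1 -0.8 0.261 0;-1 0 -0.19 0.1 -0.9 0.294 0;-1 0 -0.2 0.1 -0.95 0.31 0;-1 0 -0.2 0.1 -0.95 0.31 0")

```text
clock: 4.28
eef_pos: [0.4641, -0.1398, 0.3426]
tool_rot: [0.808, 0.589, -0.001, 0.002]
ft_force: [-0.7, -0.4, -1.8]
grip_width: 0.0573
grasp_force: 64.2
```

Request:
step_arm(targets="-1 0 -0.02 0 -0.08 0.026 0;-1 0 -0.05 0 -0.2 0.065 0;-1 0 -0.08 0 -0.32 0.104 0;-1 0 -0.1 0 -0.44 0.143 0;-1 0 -0.13 0 -0.56 0.183 0;-1 0 -0.15 0 -0.68 0.222 0;-1 0 -0.17 0 -0.8 0.261 0;-1 0 -0.19 0 -0.9 0.294 0;-1 0 -0.2 0 -0.95 0.31 0;-1 0 -0.2 0 -0.95 0.31 0")

```text
clock: 5.12
eef_pos: [0.4631, -0.24, 0.3397]
tool_rot: [0.746, 0.545, -0.312, 0.223]
ft_force: [0.1, -0.1, -2.4]
grip_width: 0.0576
grasp_force: 64.2
```

```bash
cat >> h.py <<'E'
Rd=R.from_rotvec(-V*np.pi/2).as_matrix()@Rg
ST=np.array([.5863,-.293])
def tcp_for(mouth_z,g=.123): # grasp g above the mouth
    return np.array([*ST,mouth_z+g])+.0187*Rd[:,2]
E
python3 - <<'E'
from h import *
o=bot.get_obs();print(o["eef_pos"],o["grip_width"],o["ft_force"])
plan(tcp_for(.19),Rd)
E
```

```text
[ 0.4631 -0.24    0.3397] 0.05759335375691039 [ 0.0951 -0.087  -2.4071]
shift [ 0.2382 -0.1312 -0.0798] turn [-0.     -0.0085 -0.0036] |deg| 0.4149978871531682 joints [-0.0672  0.3479  0.1937  1.661  -0.7565  1.9104]
```

Request:
step_arm(targets="-1 0.05 -0.03 0 0 -0.008 -0.003;-1 0.11 -0.06 0 0 -0.008 -0.003;-1 0.17 -0.09 -0.02 0 -0.008 -0.003;-1 0.22 -0.12 -0.04 0 -0.008 -0.003;-1 0.238 -0.131 -0.06 0 -0.008 -0.003;-1 0.238 -0.131 -0.06 0 -0.008 -0.003;-1 0.238 -0.131 -0.06 0 -0.008 -0.003;-1 0.238 -0.131 -0.06 0 -0.008 -0.003")

```text
clock: 5.78
eef_pos: [0.5821, -0.3056, 0.3132]
tool_rot: [0.748, 0.542, -0.308, 0.227]
ft_force: [-0.2, 0.1, -1.9]
grip_width: 0.0573
grasp_force: 64.5
```

```bash
python3 - <<'E'
from h import *
o=bot.get_obs();print(o["eef_pos"],o["grip_width"],o["ft_force"])
plan(tcp_for(.19),Rd)
k=3.9
def c(im,x,y,w=100,h=110):
    o=cv2.resize(im[y:y+h,x:x+w],None,fx=k,fy=k,interpolation=cv2.INTER_CUBIC)
    for d in range(0,w,20): cv2.putText(o,str(x+d),(int(d*k),8),0,.3,(0,255,255),1)
    for d in range(20,h,20): cv2.putText(o,str(y+d),(0,int(d*k)),0,.3,(0,255,255),1)
    return o
a=bot.camera("top")[:,:,::-1];b=bot.camera("side")[:,:,::-1]
cv2.imwrite("pics/p2.png",np.hstack([c(a,350,120),c(b,270,60,100,110)]))
E
```

```text
[ 0.5821 -0.3056  0.3132] 0.05734392776186431 [-0.2319  0.1043 -1.9075]
shift [ 0.0002  0.0002 -0.0269] turn [ 0.0017  0.0073 -0.0008] |deg| 0.341567685951539 joints [-0.1552  0.6019  0.5326  1.6526 -0.7733  1.7938]
```

View pics/p2.png

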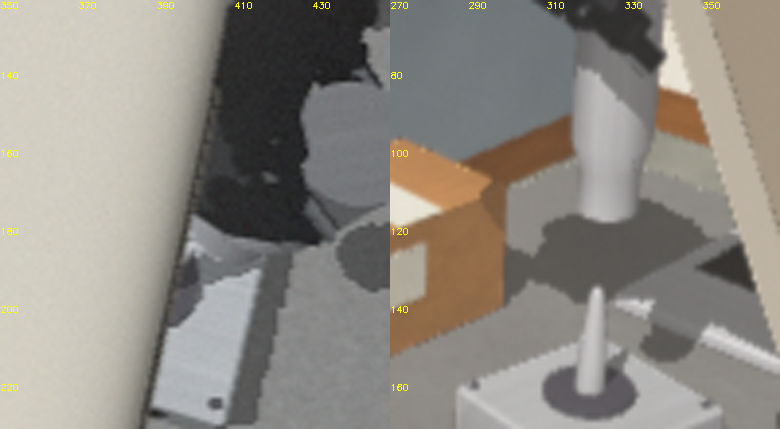

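```bash
python3 - <<'E'
from h import *
o=bot.get_obs();zt=R.from_quat(o["tool_rot"]).as_matrix()[:,2];g=o["eef_pos"]-.0187*zt;print("grasp",g)
for z in(.052,.137,.20,.205): print(z,"side axis",proj("side",[*ST,z]),"at grasp xy",proj("side",[*g[:2],z]))
print("top base",proj("top",[*g[:2],.3535]),"top disc,tip",proj("top",[[*ST,.052],[*ST,.137]]),"obs 386.5 191.2; 399.2 183.1")
# px/mm directions
J=lambda n,p:[(proj(n,np.add(p,d))-proj(n,p)).ravel() for d in np.eye(3)*.01]
print(J("side",[*ST,.2]),J("top",[*ST,.35]))
M=proj("top",[g[0],g[1],.3535]);a=np.linspace(0,2*np.pi,60);q=proj("top",np.c_[g[0]+.029*np.cos(a),g[1]+.029*np.sin(a),0*a+.3535]);print("base extent",q.min(0),q.max(0))
a_=bot.camera("top");cv2.imwrite("pics/t3.png",a_[:,:,::-1])
im=a_[120:200,415:480].astype(int);m=(abs(im-[140,140,145]).max(2)<18);print((im[25:60:8,12:60:6]).tolist()[0:2])
q=proj("side",np.c_[g[0]+.022*np.cos(a),g[1]+.022*np.sin(a),0*a+.2035]);print("rim extent side",q.min(0),q.max(0))
E
```

```text
grasp [ 0.5864 -0.2927  0.3274]
0.052 side axis [[320.9204 158.2596]] at grasp xy [[320.8305 158.2819]]
0.137 side axis [[322.8744 133.0509]] at grasp xy [[322.7812 133.0721]]
0.2 side axis [[324.4225 113.0783]] at grasp xy [[324.3267 113.0987]]
0.205 side axis [[324.5493 111.4429]] at grasp xy [[324.4532 111.4632]]
top base [[441.2595 156.0474]] top disc,tip [[386.6121 191.325 ]
 [398.4605 183.7178]] obs 386.5 191.2; 399.2 183.1
[array([-2.7729, -1.0589]), array([-2.274 ,  1.1067]), array([ 0.2541, -3.2786])] [array([ 0.3044, -5.5458]), array([-5.8437, -0.8099]), array([ 2.5995, -1.669 ])]
base extent [424.2201 139.8244] [458.3186 172.5609]
[[[36, 38, 35], [120, 121, 124], [120, 121, 124], [118, 119, 122], [123, 124, 126], [87, 90, 89], [85, 84, 84], [81, 81, 81]], [[48, 48, 51], [117, 118, 122], [119, 120, 123], [119, 121, 123], [119, 120, 125], [102, 103, 105], [86, 85, 84], [85, 85, 84]]]
rim extent side [316.5289 108.6481] [332.3427 115.3636]
```

```bash
python3 - <<'E'
from h import *
a=cv2.imread("pics/t3.png").astype(int)[125:190,415:475]
m=((abs(a-[123,120,119]).max(2)<12)).astype(np.uint8)
n,l,s,c=cv2.connectedComponentsWithStats(m);k=1+s[1:,4].argmax();print(s[k]+[415,125,0,0,0],c[k]+[415,125])
for r in(135,145,150,155,160,165,170): print(r,''.join('#' if v==k else '.' for v in l[r-125]))
b=bot.camera("side").astype(int)
for r in(95,105,108,110,112,114,116,118): print(r,b[r,312:342].sum(1).tolist())
o=bot.get_obs();zt=R.from_quat(o["tool_rot"]).as_matrix()[:,2];g=o["eef_pos"]-.0187*zt
E
```

```text
[ 428  134   47   56 1265] [451.4569 162.7455]
135 .............................#..............................
145 ..............#######################.......................
150 .............############################...................
155 ..............#############################.................
160 ..............#############################.################
165 ..............###########################......#############
170 ...................##################...........############
95 [246, 240, 244, 255, 331, 443, 476, 502, 518, 538, 553, 552, 550, 548, 540, 527, 522, 522, 508, 488, 468, 439, 416, 388, 353, 363, 420, 429, 429, 429]
105 [409, 408, 411, 410, 409, 407, 400, 438, 480, 499, 523, 527, 525, 520, 510, 497, 486, 473, 457, 419, 380, 351, 392, 415, 416, 416, 420, 415, 418, 429]
108 [410, 413, 413, 410, 411, 409, 421, 464, 497, 517, 538, 538, 531, 527, 516, 504, 490, 473, 451, 416, 375, 351, 407, 414, 416, 416, 418, 420, 418, 417]
110 [410, 411, 412, 408, 406, 402, 440, 479, 509, 531, 547, 547, 540, 535, 522, 508, 495, 479, 455, 418, 377, 348, 383, 388, 392, 410, 414, 414, 413, 410]
112 [412, 411, 411, 410, 409, 406, 456, 494, 522, 541, 558, 551, 547, 540, 528, 512, 499, 486, 456, 415, 366, 302, 265, 262, 265, 278, 281, 297, 385, 414]
114 [410, 410, 407, 385, 381, 380, 415, 473, 516, 549, 564, 557, 550, 546, 531, 518, 504, 487, 451, 408, 344, 277, 262, 262, 263, 263, 262, 264, 267, 281]
116 [290, 275, 274, 261, 261, 258, 257, 267, 288, 322, 384, 438, 453, 452, 442, 425, 376, 350, 297, 275, 262, 261, 262, 262, 264, 263, 268, 268, 265, 265]
118 [262, 259, 261, 260, 258, 257, 260, 258, 259, 259, 257, 258, 256, 259, 261, 262, 267, 261, 260, 258, 259, 260, 261, 265, 265, 264, 264, 265, 262, 263]
```

Request:
step_arm(targets="-1 0.004 0.0045 0 0 0.007 0;-1 0.004 0.0045 -0.03 0 0.007 0;-1 0.004 0.0045 -0.06 0 0.007 0;-1 0.004 0.0045 -0.09 0 0.007 0;-1 0.004 0.0045 -0.12 0 0.007 0;-1 0.004 0.0045 -0.15 0 0.007 0;-1 0.004 0.0045 -0.18 0 0.007 0;-1 0.004 0.0045 -0.2 0 0.007 0;-1 0.004 0.0045 -0.22 0 0.007 0;-1 0.004 0.0045 -0.22 0 0.007 0")

```text
clock: 6.82
eef_pos: [0.5843, -0.303, 0.2003]
tool_rot: [0.747, 0.543, -0.311, 0.225]
ft_force: [0.2, -0.2, -2.0]
grip_width: 0.0572
grasp_force: 64.5
```

Request:
step_arm(targets="-1 0 0 -0.01 0 0 0;-1 0 0 -0.02 0 0 0;-1 0 0 -0.03 0 0 0;-1 0 0 -0.04 0 0 0;-1 0 0 -0.045 0 0 0;-1 0 0 -0.05 0 0 0;-1 0 0 -0.05 0 0 0")

```text
clock: 7.4
eef_pos: [0.5848, -0.3035, 0.1769]
tool_rot: [0.747, 0.543, -0.31, 0.226]
ft_force: [0.1, 0.7, -2.2]
grip_width: 0.0574
grasp_force: 64.5
```

Request:
step_arm(targets="-1 0 0 -0.002 0 0 0;-1 0 0 -0.004 0 0 0;-1 0 0 -0.006 0 0 0;-1 0 0 -0.008 0 0 0;-1 0 0 -0.01 0 0 0;-1 0 0 -0.01 0 0 0")

```text
clock: 7.9
eef_pos: [0.585, -0.3035, 0.1723]
tool_rot: [0.747, 0.543, -0.31, 0.226]
ft_force: [0.0, -0.3, -1.9]
grip_width: 0.0574
grasp_force: 64.5
```

Request:
step_arm(targets="-1 0 0 -0.002 0 0 0;-1 0 0 -0.004 0 0 0;-1 0 0 -0.006 0 0 0;-1 0 0 -0.006 0 0 0")

```text
clock: 8.23
eef_pos: [0.5849, -0.3035, 0.1692]
tool_rot: [0.747, 0.543, -0.31, 0.226]
ft_force: [-0.3, -0.3, -1.4]
grip_width: 0.0576
grasp_force: 64.5
```

Request:
step_arm(targets="-1 0 0 -0.002 0 0 0;-1 0 0 -0.004 0 0 0;-1 0 0 -0.004 0 0 0")

```text
clock: 8.48
eef_pos: [0.585, -0.3035, 0.1673]
tool_rot: [0.747, 0.543, -0.31, 0.226]
ft_force: [0.1, 0.4, -1.1]
grip_width: 0.057
grasp_force: 64.5
```

Request:
step_arm(targets="-1 0 0 -0.002 0 0 0;-1 0 0 -0.004 0 0 0;-1 0 0 -0.004 0 0 0")

```text
clock: 8.73
eef_pos: [0.585, -0.3035, 0.1653]
tool_rot: [0.747, 0.543, -0.31, 0.226]
ft_force: [0.1, -0.0, -2.2]
grip_width: 0.0573
grasp_force: 64.5
```

Request:
step_arm(targets="-1 0 0 -0.002 0 0 0;-1 0 0 -0.004 0 0 0;-1 0 0 -0.004 0 0 0")

```text
clock: 8.98
eef_pos: [0.5851, -0.3036, 0.1638]
tool_rot: [0.747, 0.543, -0.31, 0.226]
ft_force: [-0.1, 0.1, 0.3]
grip_width: 0.0575
grasp_force: 64.6
```

Request:
step_arm(targets="-1 0 0 -0.002 0 0 0;-1 0 0 -0.003 0 0 0;-1 0 0 -0.003 0 0 0")

```text
clock: 9.23
eef_pos: [0.5851, -0.3039, 0.1637]
tool_rot: [0.747, 0.543, -0.31, 0.227]
ft_force: [-2.2, 1.1, 4.9]
grip_width: 0.0577
grasp_force: 65.0
```

Request:
step_arm(targets="0.45 0 0 0 0 0 0;0.6 0 0 0 0 0 0;0.8 0 0 0 0 0 0;1 0 0 0 0 0 0;1 0 0 0 0 0 0;1 0 0 0 0 0 0;1 0 0 0 0 0 0")

```text
clock: 9.82
eef_pos: [0.5851, -0.3035, 0.1619]
tool_rot: [0.747, 0.543, -0.31, 0.226]
ft_force: [-0.5, 0.1, 0.2]
grip_width: 0.0854
grasp_force: 0.0
```

Request:
step_arm(targets="1 0.009 0.027 0.028 0 0 0;1 0.018 0.054 0.056 0 0 0;1 0.03 0.094 0.1 0 0 0;1 0.045 0.134 0.14 0 0 0;1 0.055 0.17 0.18 0 0 0;1 0.065 0.2 0.22 0 0 0;1 0.065 0.25 0.27 0 0 0;1 0.065 0.3 0.3 0 0 0;1 0.04 0.36 0.3 0 0 0;1 0.02 0.42 0.3 0 0 0")

```text
clock: 10.65
eef_pos: [0.5952, -0.0926, 0.3132]
tool_rot: [0.748, 0.542, -0.309, 0.227]
ft_force: [-0.1, -0.1, -1.1]
grip_width: 0.0857
grasp_force: 0.0
```

```bash
python3 - <<'E'
from h import *
C0=np.array([.579,.277,.110]);P=C0+N*.058;print(P,N)
Ri=mat(-N,SL)
plan(P+N*.08,Ri);plan(P+N*.08,mat(-N,-SL))
a=bot.camera("top")[100:250,330:480,::-1];b=bot.camera("side")[60:210,250:400,::-1]
cv2.imwrite("pics/p4.png",cv2.resize(np.hstack([a,b]),None,fx=2.6,fy=2.6,interpolation=cv2.INTER_CUBIC))
E
```

```text
[0.5459 0.2733 0.1575] [-0.5699 -0.0646  0.8192]
shift [-0.1898  0.7213 -0.1803] turn [ 0.9034 -0.8387  0.8094] |deg| 66.35866585874476 joints [ 0.1677  0.7092  0.7008  1.994  -0.6791  2.2097]
shift [-0.1898  0.7213 -0.1803] turn [ 0.9222 -1.4964 -3.3788] |deg| 171.38883971965367 joints [ 0.1677  0.7092  0.7008  1.994  -0.6791  2.2097]
```

View pics/p4.png

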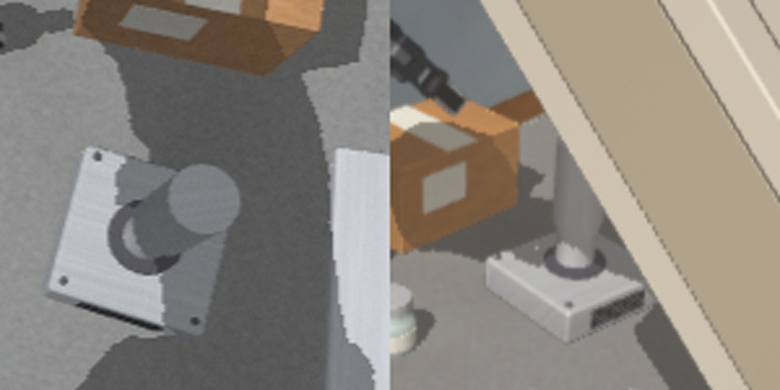

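Top view: the bottle stands upright and centred, its rim flat on the seat disc (base circle at montage (205,198), seat at (150,237)). The side view agrees. Next, the wrist sign for the quarter turn.

```bash
cat >> h.py <<'E'
def fkR(j,s3,s5,s6):
    y=np.array([0,s6,0.]);x=np.array([1.,0,0]);C=mat(x,y)
    e=lambda a,t:R.from_euler(a,t).as_matrix()
    return e('z',j[0])@e('y',j[1]+s3*j[2]+j[3])@e('z',s5*j[4])@e('x',s6*j[5])@C
E
python3 - <<'E'
from h import *
import itertools
o=bot.get_obs();Rm=R.from_quat(o["tool_rot"]).as_matrix()
best=None
for s in itertools.product((1,-1),repeat=3):
    e=np.degrees(R.from_matrix(fkR(o["joint_pos"],*s).T@Rm).magnitude());print(s,e)
    if best is None or e<best[0]: best=(e,s)
s=best[1]
# joints needed at handle pose: j1 approx atan2 of wrist
for k,y in(("off+",SL),("off-",-SL)):
  for tw in(0,90):
    Rt=R.from_rotvec(-N*np.radians(tw)).as_matrix()@mat(-N,y)
    for j1 in(.45,):
      r=least_squares(lambda v:(fkR([j1,v[0],0,0,v[1],v[2]],*s)-Rt).ravel(),[1.,0,1.5 if y is SL else -1.5]);print(k,tw,r.x,r.cost)
E
```

```text
(1, 1, 1) 80.01691664342935
(1, 1, -1) 135.84101484429846
(1, -1, 1) 106.76665585659167
(1, -1, -1) 122.69317301487858
(-1, 1, 1) 1.695560958745562e-14
(-1, 1, -1) 72.9861362031771
(-1, -1, 1) 77.71336516599182
(-1, -1, -1) 102.48381908417689
off+ 0 [ 0.9869 -0.1909  1.8505] 4.0047000703017845e-32
off+ 90 [ 0.9869 -0.1909  3.4213] 2.6962500921242106e-24
off- 0 [ 0.9869 -0.1909 -1.2911] 3.8972020051947136e-19
off- 90 [ 0.9869 -0.1909  0.2797] 2.655045328635621e-26
```

Request:
step_arm(targets="1 -0.02 0.07 0 0.09 -0.084 0.08;1 -0.04 0.14 0 0.18 -0.168 0.16;1 -0.06 0.21 -0.01 0.27 -0.25 0.243;1 -0.08 0.28 -0.02 0.36 -0.335 0.324;1 -0.1 0.36 -0.03 0.45 -0.42 0.405;1 -0.12 0.43 -0.04 0.54 -0.5 0.486;1 -0.15 0.5 -0.06 0.63 -0.587 0.567;1 -0.18 0.58 -0.08 0.72 -0.67 0.648;1 -0.2 0.65 -0.1 0.81 -0.755 0.73;1 -0.22 0.716 -0.12 0.9 -0.839 0.809")

```text
clock: 11.58
eef_pos: [0.4844, 0.2661, 0.2534]
tool_rot: [0.633, 0.712, 0.226, 0.202]
ft_force: [1.0, -0.0, -0.6]
grip_width: 0.0855
grasp_force: 0.0
```

Request:
step_arm(targets="1 0 0 0 -0.09 -0.01 0.13;1 0 0 0 -0.18 -0.02 0.26;1 0 0 0 -0.27 -0.03 0.39;1 0 0 0 -0.36 -0.04 0.52;1 0 0 0 -0.45 -0.05 0.65;1 0 0 0 -0.54 -0.06 0.78;1 0 0 0 -0.63 -0.07 0.91;1 0 0 0 -0.69 -0.078 1;1 0 0 0 -0.69 -0.078 1")

```text
clock: 12.33
eef_pos: [0.4853, 0.2638, 0.2521]
tool_rot: [0.235, 0.924, 0.106, 0.282]
ft_force: [-0.3, -0.5, -0.2]
grip_width: 0.0856
grasp_force: 0.0
```

Request:
step_arm(targets="1 0 0 0 -0.09 -0.01 0.13;1 0 0 0 -0.18 -0.02 0.26;1 0 0 0 -0.27 -0.03 0.39;1 0 0 0 -0.36 -0.04 0.52;1 0 0 0 -0.45 -0.05 0.65;1 0 0 0 -0.54 -0.06 0.78;1 0 0 0 -0.63 -0.07 0.91;1 0 0 0 -0.69 -0.078 1;1 0 0 0 -0.69 -0.078 1")

```text
clock: 13.08
eef_pos: [0.4852, 0.264, 0.2521]
tool_rot: [-0.216, 0.929, -0.033, 0.298]
ft_force: [-0.6, 0.0, 0.5]
grip_width: 0.0853
grasp_force: 0.0
```

```bash
python3 - <<'E'
from h import *
P=np.array([.579,.277,.110])+N*.058
plan(P+N*.08,mat(-N,-SL))
E
```

```text
shift [ 0.0302  0.0082 -0.0581] turn [-0.8924 -0.1046  1.2784] |deg| 70.31624087706331 joints [ 0.6617 -0.0389 -0.4408  0.63   -0.3007  0.1207]
```

Request:
step_arm(targets="1 0 0 0 -0.09 -0.01 0.13;1 0 0 0 -0.18 -0.02 0.26;1 0 0 0 -0.27 -0.03 0.39;1 0 0 0 -0.36 -0.04 0.52;1 0 0 0 -0.45 -0.05 0.65;1 0 0 0 -0.54 -0.06 0.78;1 0 0 0 -0.63 -0.07 0.91;1 0 0 0 -0.69 -0.08 0.99;1 0 0 0 -0.69 -0.08 0.99")

```text
clock: 13.83
eef_pos: [0.4851, 0.2642, 0.252]
tool_rot: [-0.616, 0.728, -0.166, 0.249]
ft_force: [0.7, -1.0, 0.4]
grip_width: 0.0852
grasp_force: 0.0
```

```bash
python3 - <<'E'
from h import *
P=np.array([.579,.277,.110])+N*.058
plan(P+N*.08,mat(-N,-SL))
a=bot.camera("top")[:,:,::-1];b=bot.camera("side")[:,:,::-1]
cv2.imwrite("pics/p5.png",cv2.resize(np.hstack([a[90:220,85:215],b[150:280,90:220]]),None,fx=3,fy=3,interpolation=cv2.INTER_CUBIC))
E
```

```text
shift [ 0.0305  0.0079 -0.0579] turn [-0.2022 -0.0258  0.2906] |deg| 15.97378563850981 joints [ 0.6636 -0.0373 -0.4385  0.6334 -0.3034 -0.8254]
```

View pics/p5.png

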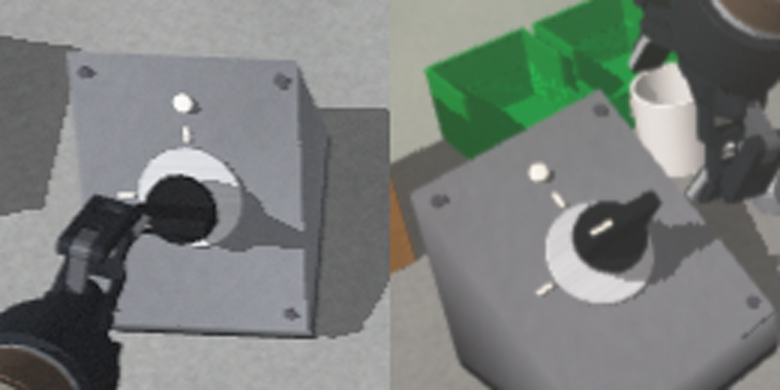

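Top view: the gripper is lower left, skirt centre at montage (180,210). Side view: skirt at (608,238), with the handle still level. I'll refine the axis by triangulating the skirt and the mark.

```bash
python3 - <<'E'
from h import *
C0=np.array([.579,.277,.110]);L=np.cross(N,SL)  # +y of handle
print("L",L)
for nm,a,b in(("skirt",(145.3,160.4),(163.5,229.6)),("mark",(131.1,165.4),(160.4,225.8)),("plate",(148.4,155),(160,233.5)),("skirt2",(85+180/3,90+210/3),(90+218/3,150+238/3))):
    p,r=tri([("top",a),("side",b)],C0);d=p-C0;print(nm,p,"local slope,lat,normal mm",1e3*np.array([d@SL,d@L,d@N]),r.round(1))
E
```

```text
L [-0.1126  0.9936 -0.    ]
skirt [0.5594 0.276  0.1285] local slope,lat,normal mm [-5.4105  1.2623 26.4338] [ 0.2  0.3 -0.4 -0.1]
mark [0.5358 0.2933 0.1632] local slope,lat,normal mm [-3.1604 21.0833 67.1238] [ 0.2  0.2 -0.3 -0.1]
plate [0.5775 0.2775 0.1077] local slope,lat,normal mm [-2.5097  0.7178 -1.0479] [ 0.4  0.6 -0.7 -0.2]
skirt2 [0.5604 0.277  0.1291] local slope,lat,normal mm [-4.1828  2.1058 26.2809] [ 0.1  0.2 -0.2 -0.1]
```

```bash
cat >> h.py <<'E'
C=np.array([.5765,.2777,.1083]); Roff=mat(-N,-SL)
E
python3 - <<'E'
from h import *
plan(C+N*.11,Roff); print(N*(.042-.11)/.5)
E
```

```text
shift [ 0.0574  0.0126 -0.1072] turn [-0.2038 -0.0262  0.2924] |deg| 16.080300218086684 joints [ 0.6636 -0.0372 -0.4383  0.6335 -0.3032 -0.8235]
[ 0.0775  0.0088 -0.1114]
```

Request:
step_arm(targets="1 0 0 0 -0.07 -0.009 0.1;1 0 0 0 -0.14 -0.018 0.2;1 0.01 0.003 -0.02 -0.204 -0.026 0.292;1 0.025 0.006 -0.05 -0.204 -0.026 0.292;1 0.04 0.009 -0.08 -0.204 -0.026 0.292;1 0.057 0.013 -0.107 -0.204 -0.026 0.292;1 0.057 0.013 -0.107 -0.204 -0.026 0.292;1 0.057 0.013 -0.107 -0.204 -0.026 0.292")

```text
clock: 14.6
eef_pos: [0.5132, 0.2704, 0.1976]
tool_rot: [0.712, -0.635, 0.2, -0.223]
ft_force: [-0.6, 0.5, 0.3]
grip_width: 0.0856
grasp_force: 0.0
```

```bash
python3 - <<'E'
from h import *
plan(C+N*.042,Roff)
a=bot.camera("top")[:,:,::-1];b=bot.camera("side")[:,:,::-1]
cv2.imwrite("pics/p6.png",cv2.resize(np.hstack([a[90:220,85:215],b[150:280,90:220]]),None,fx=3,fy=3,interpolation=cv2.INTER_CUBIC))
E
```

```text
shift [ 0.0787  0.0091 -0.1098] turn [ 0.0035 -0.0024 -0.0016] |deg| 0.2025221157627089 joints [ 0.6354  0.0691 -0.4858  0.4731 -0.2907 -1.1316]
```

View pics/p6.png

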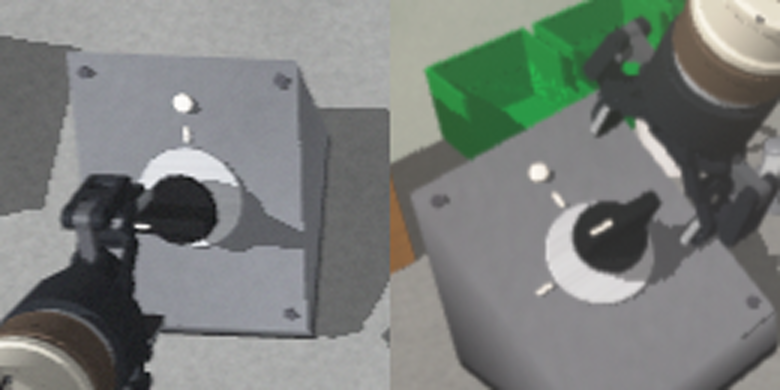

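```bash
python3 - <<'E'
from h import *
o=bot.get_obs();Rm=R.from_quat(o["tool_rot"]).as_matrix();p=o["eef_pos"]-.013*Rm[:,2]
for s in(-1,0,1):
    q=p+s*.0425*Rm[:,1]; t=proj("top",q)[0];u=proj("side",q)[0]
    print(s,(t-[85,90])*3,(u-[90,150])*3+[390,0])
E
```

```text
-1 [136.1071 195.7612] [604.8715 127.6081]
0 [142.2885 255.1042] [644.6172 176.7696]
1 [148.2271 312.1166] [684.801  226.4729]
```

The fingertips match the projection, so I can approach along the axis.

Request:
step_arm(targets="1 0.013 0.0015 -0.018 0 0 0;1 0.026 0.003 -0.036 0 0 0;1 0.039 0.0045 -0.055 0 0 0;1 0.052 0.006 -0.073 0 0 0;1 0.065 0.0075 -0.091 0 0 0;1 0.079 0.009 -0.11 0 0 0;1 0.079 0.009 -0.11 0 0 0;1 0.079 0.009 -0.11 0 0 0")

```text
clock: 15.37
eef_pos: [0.5531, 0.2754, 0.1436]
tool_rot: [0.713, -0.634, 0.201, -0.224]
ft_force: [-1.5, -0.2, 0.5]
grip_width: 0.0854
grasp_force: 0.0
```

Request:
step_arm(targets="0.5 0 0 0 0 0 0;0.2 0 0 0 0 0 0;-0.1 0 0 0 0 0 0;-0.3 0 0 0 0 0 0;-0.45 0 0 0 0 0 0;-0.5 0 0 0 0 0 0;-0.5 0 0 0 0 0 0")

```text
clock: 15.95
eef_pos: [0.5531, 0.2755, 0.1437]
tool_rot: [0.713, -0.634, 0.201, -0.224]
ft_force: [-0.3, -0.5, -0.3]
grip_width: 0.0211
grasp_force: 0.0
```

Request:
step_arm(targets="-0.6 0 0 0 0 0 0;-0.65 0 0 0 0 0 0;-0.7 0 0 0 0 0 0;-1 0 0 0 0 0 0;-1 0 0 0 0 0 0;-1 0 0 0 0 0 0;-1 0 0 0 0 0 0")

```text
clock: 16.53
eef_pos: [0.553, 0.2755, 0.1436]
tool_rot: [0.713, -0.634, 0.201, -0.224]
ft_force: [-3.4, -0.9, 2.9]
grip_width: 0.0134
grasp_force: 59.6
```

```bash
cat >> h.py <<'E'
L=np.cross(N,SL)
def st():
    o=bot.get_obs();d=o["eef_pos"]-C;f=o["ft_force"];m=o["ft_torque"];Rm=R.from_quat(o["tool_rot"]).as_matrix()
    b=-Rm[:,1];print("pos mm SL,L,N",1e3*np.array([d@SL,d@L,d@N]),"F",f@SL,f@L,f@N,"Tn",m@N,"cw deg",np.degrees(np.arctan2(-b@L,b@SL)),"z.N",Rm[:,2]@N,"w",o["grip_width"],"grip",o["grasp_force"],o["clock"],"j6",o["joint_pos"][5])
E
python3 -c "
from h import *
st()"
```

```text
pos mm SL,L,N [ 0.8856  0.4419 42.483 ] F -1.215958326826772 -0.48001070142543545 4.351271778513518 Tn -0.029135780116963255 cw deg -0.25057252559292165 z.N -0.9999999772720645 w 0.01340629684597252 grip 59.62847650051117 16.5333 j6 -1.1722214766779233
```

Request:
step_arm(targets="-1 0.0012 0.0001 -0.0016 0 0 0;-1 0.0023 0.0003 -0.0033 0 0 0;-1 0.0034 0.0004 -0.0049 0 0 0;-1 0.0046 0.0005 -0.0066 0 0 0;-1 0.0057 0.0006 -0.0082 0 0 0;-1 0.0057 0.0006 -0.0082 0 0 0")

```text
clock: 17.03
eef_pos: [0.556, 0.2758, 0.1394]
tool_rot: [0.713, -0.634, 0.201, -0.224]
ft_force: [-4.9, 0.7, 3.3]
grip_width: 0.0137
grasp_force: 59.9
```

```bash
python3 -c "
from h import *
st()"
```

```text
pos mm SL,L,N [ 0.9256  0.4078 37.2632] F -2.0725861645437598 1.2585984205349703 5.436836655202933 Tn -0.027250193116774242 cw deg -0.24751796969880477 z.N -0.9999999847598706 w 0.01365192176332565 grip 59.93655323982239 17.0333 j6 -1.1748523574153877
```

Request:
step_arm(targets="-1 0.0012 0.0001 -0.0016 0 0 0;-1 0.0023 0.0003 -0.0033 0 0 0;-1 0.0023 0.0003 -0.0033 0 0 0")

```text
clock: 17.28
eef_pos: [0.5571, 0.2759, 0.1378]
tool_rot: [0.713, -0.634, 0.201, -0.224]
ft_force: [-4.8, -1.6, 4.6]
grip_width: 0.013
grasp_force: 60.1
```

Request:
step_arm(targets="-1 0.0012 0.0001 -0.0016 0 0 0;-1 0.0023 0.0003 -0.0033 0 0 0;-1 0.0023 0.0003 -0.0033 0 0 0")

```text
clock: 17.53
eef_pos: [0.5582, 0.276, 0.1362]
tool_rot: [0.713, -0.634, 0.201, -0.224]
ft_force: [-5.4, -2.8, 5.5]
grip_width: 0.0128
grasp_force: 60.2
```

```bash
python3 -c "
from h import *
st()"
```

```text
pos mm SL,L,N [ 0.948  0.416 33.39 ] F -1.451897834051712 -2.152855297916221 7.750415783719258 Tn -0.048395105418473514 cw deg -0.2486073558781611 z.N -0.9999999951081692 w 0.012762496226863708 grip 60.22337794303894 17.5333 j6 -1.1767859504942346
```

Request:
step_arm(targets="-1 0.0012 0.0001 -0.0016 0 0 0;-1 0.0023 0.0003 -0.0033 0 0 0;-1 0.0023 0.0003 -0.0033 0 0 0")

```text
clock: 17.78
eef_pos: [0.5593, 0.2762, 0.1346]
tool_rot: [0.713, -0.634, 0.201, -0.224]
ft_force: [-6.7, -1.6, 5.5]
grip_width: 0.0129
grasp_force: 60.3
```

Request:
step_arm(targets="-1 0.0012 0.0001 -0.0016 0 0 0;-1 0.0023 0.0003 -0.0033 0 0 0;-1 0.0023 0.0003 -0.0033 0 0 0")

```text
clock: 18.03
eef_pos: [0.56, 0.2763, 0.1336]
tool_rot: [0.713, -0.634, 0.201, -0.224]
ft_force: [-11.1, -2.7, 11.6]
grip_width: 0.0129
grasp_force: 61.6
```

```bash
python3 -c "
from h import *
st()"
```

```text
pos mm SL,L,N [ 0.999   0.4127 30.2139] F -2.6126781272556188 -1.4317497845071565 15.97503662967591 Tn -0.012519020734695485 cw deg -0.26523242696919386 z.N -0.9999999910426612 w 0.012902485542263002 grip 61.64064645767212 18.0333 j6 -1.1787041400690919
```

Request:
step_arm(targets="-1 0.0007 0.0001 -0.001 0 0 0;-1 0.0007 0.0001 -0.001 0 0 0;-1 0.0007 0.0001 -0.001 0.04 0.005 -0.06;-1 0.0007 0.0001 -0.001 0.08 0.009 -0.115;-1 0.0007 0.0001 -0.001 0.13 0.014 -0.18;-1 0.0007 0.0001 -0.001 0.13 0.014 -0.18")

```text
clock: 18.53
eef_pos: [0.5601, 0.2762, 0.1335]
tool_rot: [-0.654, 0.694, -0.18, 0.242]
ft_force: [-15.5, -3.4, 15.6]
grip_width: 0.013
grasp_force: 62.3
```

```bash
python3 -c "
from h import *
st()"
```

```text
pos mm SL,L,N [ 1.0168  0.393  30.0977] F -4.006274119293647 -1.6468732786806648 21.87951364151192 Tn 0.0447767943500465 cw deg 9.845847511314396 z.N -0.9999944193133983 w 0.012977370517753441 grip 62.32473850250244 18.5333 j6 -1.004305864106386
```

Request:
step_arm(targets="-1 0 0 0 0.045 0.005 -0.065;-1 0 0 0 0.09 0.01 -0.13;-1 0 0 0 0.135 0.015 -0.195;-1 0 0 0 0.18 0.02 -0.26;-1 0 0 0 0.226 0.026 -0.325;-1 0 0 0 0.226 0.026 -0.325")

```text
clock: 19.03
eef_pos: [0.5602, 0.2762, 0.1336]
tool_rot: [-0.539, 0.787, -0.14, 0.267]
ft_force: [-14.6, -4.3, 15.3]
grip_width: 0.0128
grasp_force: 62.3
```

```bash
python3 -c "
from h import *
st()"
```

```text
pos mm SL,L,N [ 1.0764  0.3903 30.0955] F -3.486301017673772 -2.6650753324308654 21.162526910041283 Tn 0.036091584837352385 cw deg 27.694322942681328 z.N -0.9999949808395998 w 0.012788756915618456 grip 62.27931618690491 19.0333 j6 -0.6925232966638986
```

Request:
step_arm(targets="-1 0 0 0 0.056 0.006 -0.081;-1 0 0 0 0.112 0.013 -0.161;-1 0 0 0 0.168 0.019 -0.242;-1 0 0 0 0.225 0.026 -0.323;-1 0 0 0 0.281 0.032 -0.404;-1 0 0 0 0.337 0.038 -0.484;-1 0 0 0 0.393 0.045 -0.565;-1 0 0 0 0.393 0.045 -0.565")

```text
clock: 19.7
eef_pos: [0.5603, 0.2762, 0.1336]
tool_rot: [-0.308, 0.902, -0.064, 0.295]
ft_force: [-14.9, -3.7, 14.6]
grip_width: 0.0131
grasp_force: 62.3
```

Request:
step_arm(targets="-1 0 0 0 0.056 0.006 -0.081;-1 0 0 0 0.112 0.013 -0.161;-1 0 0 0 0.168 0.019 -0.242;-1 0 0 0 0.225 0.026 -0.323;-1 0 0 0 0.281 0.032 -0.404;-1 0 0 0 0.337 0.038 -0.484;-1 0 0 0 0.37 0.042 -0.53;-1 0 0 0 0.37 0.042 -0.53")

```text
clock: 20.37
eef_pos: [0.5603, 0.2761, 0.1337]
tool_rot: [-0.072, 0.95, 0.012, 0.302]
ft_force: [-15.7, -3.8, 15.5]
grip_width: 0.0128
grasp_force: 62.2
```

```bash
python3 -c "
from h import *
st()"
```

```text
pos mm SL,L,N [ 1.2027  0.2143 30.111 ] F -4.210318071613271 -2.0481952420792253 21.90832827502403 Tn 0.03301355223313069 cw deg 87.8561755211155 z.N -0.9999928612105563 w 0.012751924403366368 grip 62.24186897277832 20.3667 j6 0.35818953467779774
```

Request:
step_arm(targets="-1 0 0 0 0.025 0.003 -0.036;-1 0 0 0 0.051 0.006 -0.073;-1 0 0 0 0.051 0.006 -0.073")

```text
clock: 20.62
eef_pos: [0.5603, 0.2761, 0.1336]
tool_rot: [-0.038, 0.952, 0.022, 0.302]
ft_force: [-15.2, -4.9, 15.5]
grip_width: 0.0134
grasp_force: 62.3
```

```bash
python3 -c "
from h import *
st()"
```

```text
pos mm SL,L,N [ 1.1859  0.2159 30.1139] F -3.9481450354511587 -3.1616667980774387 21.692682481418807 Tn 0.025636231925141667 cw deg 91.84723472755584 z.N -0.9999933684122112 w 0.013437664237276914 grip 62.27744936943054 20.6167 j6 0.42793966656837595
```

Request:
step_arm(targets="-1 0 0 0 0.02 0.002 -0.029;-1 0 0 0 0.038 0.004 -0.055;-1 0 0 0 0.038 0.004 -0.055")

```text
clock: 20.87
eef_pos: [0.5603, 0.2761, 0.1336]
tool_rot: [-0.014, 0.953, 0.03, 0.301]
ft_force: [-14.2, -4.6, 15.7]
grip_width: 0.0131
grasp_force: 62.2
```

```bash
python3 -c "
from h import *
st()"
```

```text
pos mm SL,L,N [ 1.175   0.1992 30.1083] F -2.943744810887976 -2.93727313733811 21.266122994486746 Tn 0.13901051644684623 cw deg 94.82698383560884 z.N -0.9999924614938791 w 0.013110249923703455 grip 62.2356641292572 20.8667 j6 0.4801525456410619
```

The end stop is felt. Back off 2.5° to relax the shaft, ease out, then open.

Request:
step_arm(targets="-1 0 0 0 -0.032 -0.004 0.046;-1 -0.003 -0.0003 0.0043 -0.032 -0.004 0.046;-1 -0.006 -0.0007 0.0086 -0.032 -0.004 0.046;-1 -0.009 -0.001 0.0129 -0.032 -0.004 0.046;-1 -0.012 -0.0014 0.0172 -0.032 -0.004 0.046;-1 -0.0142 -0.0016 0.0204 -0.032 -0.004 0.046;-1 -0.0142 -0.0016 0.0204 -0.032 -0.004 0.046")

```text
clock: 21.45
eef_pos: [0.5538, 0.2754, 0.1428]
tool_rot: [-0.035, 0.953, 0.023, 0.301]
ft_force: [-3.6, -1.7, 3.4]
grip_width: 0.0128
grasp_force: 59.9
```

```bash
python3 -c "
from h import *
st()"
```

```text
pos mm SL,L,N [ 1.0604  0.2398 41.3274] F -1.10431404934984 -1.2674566789421655 4.979369506138477 Tn 0.10248286095730341 cw deg 92.30233559893566 z.N -0.9999937698034067 w 0.012781664927288392 grip 59.88972187042236 21.45 j6 0.4417894200191749
```

Request:
step_arm(targets="-0.5 0 0 0 0 0 0;0 0 0 0 0 0 0;0.3 0 0 0 0 0 0;0.3 0 0 0 0 0 0;0.3 0 0 0 0 0 0;0.3 -0.02 -0.002 0.028 0 0 0;0.3 -0.05 -0.006 0.07 0 0 0;0.3 -0.09 -0.01 0.13 0 0 0;0.3 -0.14 -0.016 0.2 0 0 0;0.3 -0.19 -0.02 0.27 0 0 0")

```text
clock: 22.28
eef_pos: [0.4592, 0.265, 0.2757]
tool_rot: [-0.034, 0.953, 0.023, 0.301]
ft_force: [0.8, 1.1, 0.1]
grip_width: 0.0553
grasp_force: 0.0
```

Request:
step_arm(targets="0.3 -0.06 -0.06 0.05 0 0 0;0.3 -0.12 -0.12 0.08 0 0 0;0.3 -0.16 -0.18 0.1 0 0 0;0.3 -0.2 -0.25 0.1 0 0 0;0.3 -0.2 -0.32 0.1 0 0 0;0.3 -0.2 -0.4 0.1 0 0 0;0.3 -0.2 -0.4 0.1 0 0 0")

```text
clock: 22.87
eef_pos: [0.36, 0.0597, 0.3262]
tool_rot: [-0.029, 0.952, 0.021, 0.303]
ft_force: [0.4, 0.6, 0.0]
grip_width: 0.0556
grasp_force: 0.0
```

```bash
python3 - <<'E'
from h import *
st()
a=bot.camera("top")[:,:,::-1];b=bot.camera("side")[:,:,::-1]
f=lambda im:cv2.resize(im,(390,390),interpolation=cv2.INTER_CUBIC)
cv2.imwrite("pics/p7.png",np.hstack([cv2.resize(a,(400,300)),f(b[160:290,90:220])[:300]]))
E
```

```text
pos mm SL,L,N [ -71.3533 -192.2742  315.9279] F 0.3775633495179545 0.5986976593651464 -0.24402393660304456 Tn -0.03369586118032096 cw deg 92.84491343850071 z.N -0.9999498641034484 w 0.0556026027448365 grip 0.0 22.8667 j6 0.14001592661501153
```

View pics/p7.png

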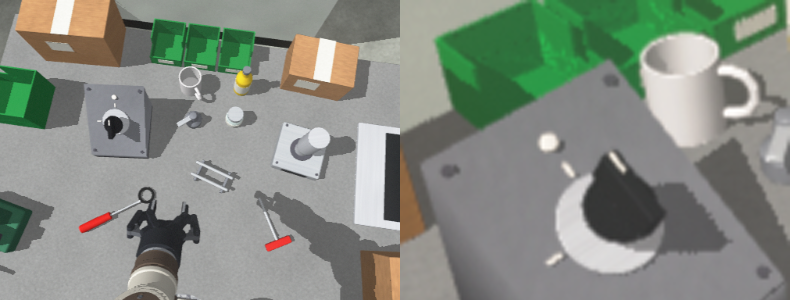

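The handle's mark is uppermost and the bottle is standing on the stand. One check that the handle is fully out, then I hand in.

```bash
python3 - <<'E'
from h import *
for h in(.07,.058): print(h,(proj("side",C+N*h+.022*SL)[0]-[90,160])*3+[400,0],(proj("side",C+N*h-.030*SL)[0]-[90,160])*3+[400,0])
E
```

```text
0.07 [614.3469 156.184 ] [660.7387 214.1987]
0.058 [609.959  163.4759] [655.8464 220.9428]
```

```bash
python3 -c "
from workcell import bot
print(bot.job_done())"
```

```text
the job is handed in; nothing more can be done
None
```

The job is handed in, with no verdict returned: the last pictures show the bottle upside down on the peg with its rim on the seat and the isolator sprung out with its mark uppermost (on), with the clock at about 23 s of the allowed 64 s.

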